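# Unstack the tea things onto their trays

## Task

The tea box, the small pot, the tin and the tealight have been piled up on one another. Take the pile apart from the top down, one thing at a time, and set each upright and flat inside the lip of its own wooden tray before moving what was under it: the tealight on the small round tray, the pot on the large round tray, the tin on the square tray, and last the tea box lengthwise in the long tray. Do not tip anything over, and leave the mug and the tall jar behind alone.

Things in the scene. Friction and masses are not known exactly. Their poses are not given: they have to be found in the camera images.
- tea_box: Rectangular carton of tea bags, pale with green leaves, 65 (x) x 142 (y) x 70 (z) mm, standing flat on the worktop as the bottom of the pile. Origin: centre of its underside; z up, y along its length. It is gripped across its 65 mm width. Pot and tin stand on its flat top, 70 mm above the worktop, about 43 mm either side of its middle along its length (which is at which end varies).
- pot: Low round lidded pot, tan lid over white, 62 mm in diameter, 35 mm high with a flat top. Origin: centre of its underside; z up. Stands on the tea box and carries the tealight.
- tin: Round food tin with green and white label and grey metal top, 57 mm in diameter, 72 mm high. Origin: centre of its underside; z up. Stands on the tea box beside the pot, about 27 mm between the two; its top is about 142 mm above the worktop.
- tealight: Small tealight candle in a metal cup, 38 mm in diameter, 15 mm high. Origin: centre of its underside; z up. Stands on the pot, its top about 120 mm above the worktop.
- long_tray: Shallow rectangular wooden tray, the place of the tea box, fixed: 93 (x) x 170 (y) mm outside, recess 83 x 160 mm; y along its length. Origin: centre of its underside, on the worktop; recess floor 5 mm, top of the lip 9 mm above the origin.
- large_round_tray: Shallow round wooden tray, the larger of two, the place of the pot, fixed: 90 mm across outside, recess 82 mm across. Origin: centre of its underside, on the worktop; recess floor 5 mm, top of the lip 9 mm above the origin.
- square_tray: Shallow square wooden tray, the place of the tin, fixed: 85 x 85 mm outside, recess 75 x 75 mm, x and y square to its sides. Origin: centre of its underside, on the worktop; recess floor 5 mm, top of the lip 9 mm above the origin.
- small_round_tray: Shallow round wooden tray, the smaller of two, the place of the tealight, fixed: 66 mm across outside, recess 58 mm across. Origin: centre of its underside, on the worktop; recess floor 5 mm, top of the lip 9 mm above the origin.
- mug: Bystander: dark green mug, 86 x 118 mm with its handle, 96 mm high, standing behind the work. Origin: centre of its underside. A wall cabinet hangs 0.53 m above the back of the worktop, from about x = 0.62 m on: a tall arm should cross the work low and straight, not in a wide arc.
- tall_jar: Bystander: lidded glass jar, 71 mm in diameter, 110 mm high, standing behind the work. Origin: centre of its underside.
Mind the look-alikes: they are no part of the job. Leave any blue look-alike of the small_round_tray alone.

How it is judged:
By the outcome, as a careful person would: the job done as asked, in the order asked, and still so for the second after the job is handed in, with the robot touching nothing.
It also fails if it takes over 96 s, if anything falls off the work surface, if the arm or the gripper's body presses on something with over 40 N, if the wrist force passes 120 N, or if a joint passes its speed limit or range.

## Robot

A 7-joint arm with a two-finger parallel gripper is mounted at the origin on a cart in front of the work surface, level with it; the furniture and walls round the work are solid. World frame = base frame: x ahead of the robot, y to its left, z up, the work surface at z = 0. Lengths are in m, angles in rad, forces in N, time in s.
With the tool pointing down it reaches from about 0.4 to 0.85 m from the base axis. Payload 4.5 kg.
Tool frame: the origin (TCP) lies midway between the tips of the shut fingers; the grasp point (between the pads) lies 19 mm behind it (arm.tcp_to_grasp is the z of the grasp point in the tool frame, in m); z points along the fingers, y is the line along which they close (so a half turn about z gives the same grasp; the last joint's range is limited). The gripper opens to 85 mm and grips with 20 to 120 N. Pads are 22 mm wide; open, the fingers measure 114 mm over their backs; the gripper's body (76 mm by 85 mm) begins 54 mm behind the grasp point. The pads swing forward as they close: fully open they stand 13 mm farther back than shut.
Start: joints at [-1.273, 0.689, -0.195, 1.565, 0.157, 0.902, -0.215], TCP at [0.163, 0.603, 0.231] pointing down, gripper open.
Joint ranges: [-3.01, 3.01], [-0.46, 2.08], [-1.47, 1.51], [0.13, 2.56], [-1, 4.14], [0.04, 2.09], [-2.66, 2.66]. Speed limits (rad/s): [2.57, 2.57, 3.14, 3.14, 3.14, 3.14, 3.14].

## Interface

Orientations are given as a unit quaternion [w, x, y, z].
In Python, from plant import arm, vision gives the robot as it stands.
- The arm moves only by the tool servo_tool, never from a script. Its argument "steps" is one flat list of numbers, 5 for each row, row after row: the shift along the world's x, y, z in units of 30 mm (1.0 is 30 mm), then the turn about the world's z in units of 10 degrees (1.0 is 10 degrees), then the closure, from -1 (fully open) to 1 (shut). In form: [x, y, z, turn, claw, x, y, z, turn, claw, ...]. A call has 1 to 8 rows; each row shifts and turns the commanded pose from where the row before left it; what a row does not reach is not made up. A row lasts 1/8 s, in which the tool goes at most 62.5 mm and 10.7 degrees, less where a joint would pass 70% of its speed; a pose out of reach is approached as far as the arm can. A call is refused whole if a number of a shift passes 1 or a number of a turn 1, either way. A call with a gripper value outside its range is refused whole. The fingers move at their own pace and stop on an object; "force" is the grip in N (left out, the last holds). Time passes only in rows, so rows that do not move let the fingers close. It gives the time, the measured TCP pose, the force, the opening and the grip force at its end, in the units of the state.
- arm.get_obs(): the state, without advancing time (a new reading comes with each control period).
- vision.get_image(name): name is "side" or "top" or "wrist"; returns the picture (400x640x3 uint8, red, green, blue); there is no depth.
- vision.get_calibration(name): a dict with "fov_y" (degrees; the focal length in pixels is half the picture's height over the tangent of half this angle, whatever the lens; pixels are square), "cx", "cy" (the principal point, pixels), "view" (4x4, takes a point from world to camera coordinates). Camera axes: x right, y down, z forward; pixel columns grow to the right and rows downward; lengths in m; the calibration is good to about 2 mm. A picture is of the moment at which its call begins: read the wrist's pose just before it. get_calibration takes no time and is no camera call; for the wrist camera it gives the pose at the moment of the call.
- arm.sign_off(): hands the job in; it is judged then, once.
The state is a dict: "t": time; "joint_pos": joint angles; "joint_vel": joint speeds; "joint_efforts": joint torques, N m; "ee_pos": TCP position; "eef_rot": TCP orientation; "contact_force": force on the tool from outside, world axes, zero at the start; "torque": the same for the moment, N m; "finger_gap": opening from 0.0 (shut) to 1.0 (fully open); "gripper_force": force on a finger pad.
Only numpy, scipy, OpenCV 4.12 (cv2) and the standard library are available. Lean on these libraries where they do the work, as an engineer would, in place of code of your own. Each camera call takes 0.05 s, during which the arm holds its last target. There are 200 camera calls.

## Working session

There is one attempt and no reset: what is moved stays moved. The work goes in short steps, Python scripts to look and compute and a tool call to move; the robot and the scene stay as the last step left them, time stands still between calls to the robot, and variables do not carry over. Pictures are saved under pics/ and viewed, at most 15 in all, crops included, and the job is handed in when it is done.

Besides the shell and the picture viewer there is one more tool, called by a JSON object that holds its "fn" and its "kwargs". servo_tool: Moves the arm, as the interface text tells. Its arguments: {"type":"object","properties":{"steps":{"type":"array","items":{"type":"number"}},"force":{"type":"number"}},"required":["steps"]}

```bash
mkdir -p pics; cat > h.py <<'E'
import numpy as np, cv2
from plant import arm, vision
def snap(n,f):
    c=vision.get_calibration(n); im=vision.get_image(n); cv2.imwrite('pics/'+f,im[:,:,::-1]); return im,c
def ray(c,u,v):
    f=200/np.tan(np.radians(c['fov_y'])/2); V=np.array(c['view']); R=V[:3,:3]; o=-R.T@V[:3,3]
    return o,R.T@np.array([(u-c['cx'])/f,(v-c['cy'])/f,1])
def at(c,u,v,z):
    o,d=ray(c,u,v); return o+d*(z-o[2])/d[2]
def proj(c,p):
    f=200/np.tan(np.radians(c['fov_y'])/2); V=np.array(c['view']); q=V[:3,:3]@np.array(p)+V[:3,3]
    return np.array([c['cx']+f*q[0]/q[2],c['cy']+f*q[1]/q[2]])
E
python3 - <<'E'
from h import *
np.set_printoptions(precision=3,suppress=True)
for n in('top','side'):
    im,c=snap(n,n+'0.png'); print(n,c['fov_y'],c['cx'],c['cy']); print(np.array(c['view']))
o=arm.get_obs(); print(o['t'],o['ee_pos'],o['eef_rot'],o['finger_gap'],arm.tcp_to_grasp)
E
```

```text
top 53.39956977794714 321.4802618937707 205.2484372477099
[[ 0.013 -1.     0.021 -0.019]
 [-0.999 -0.014 -0.034  0.557]
 [ 0.034 -0.021 -0.999  1.16 ]
 [ 0.     0.     0.     1.   ]]
side 53.925134312846815 323.7428626649316 198.7066685486284
[[-0.968 -0.253  0.002  0.537]
 [-0.138  0.525 -0.84   0.17 ]
 [ 0.211 -0.813 -0.542  0.944]
 [ 0.     0.     0.     1.   ]]
0.1 [0.163 0.603 0.231] [-0.     0.131  0.991 -0.001] 0.9990297872507258 -0.0187
```

View pics/top0.png

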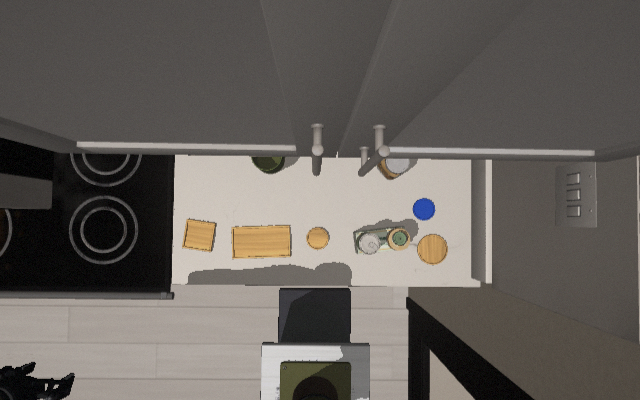

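View pics/side0.png

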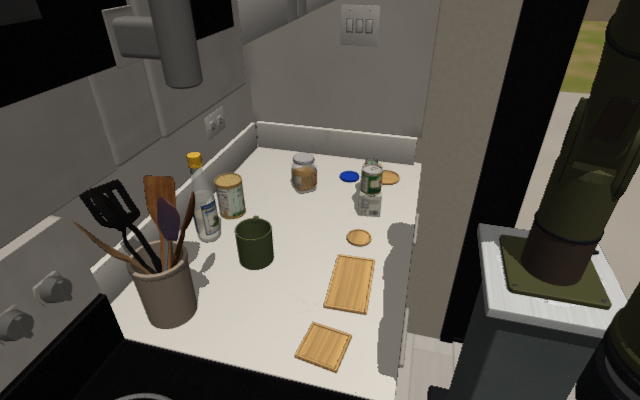

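The top view shows, left to right: square tray (199,235), long tray (262,241), wooden small round tray (318,238), the pile with the tin (368,243) and the pot with tealight (400,238), blue look-alike (424,209), and large round tray (432,249). The two small rounds are the wooden one at (318,238) and the blue one at (424,209). The wooden one fits the description. I'll confirm that in an enlarged crop.

```bash
python3 - <<'E'
from h import *
np.set_printoptions(precision=4,suppress=True)
im=cv2.imread('pics/top0.png'); 
a=cv2.resize(im[205:275,170:310],None,fx=5,fy=5,interpolation=cv2.INTER_CUBIC)[:290]
b=cv2.resize(im[195:270,300:455],None,fx=5,fy=5,interpolation=cv2.INTER_CUBIC)
W=max(a.shape[1],b.shape[1]);p=lambda i:cv2.copyMakeBorder(i,0,0,0,W-i.shape[1],cv2.BORDER_CONSTANT)
im2=b; 
cv2.imwrite('pics/crop1.png',im2)
c=vision.get_calibration('top')
hsv=cv2.cvtColor(im,cv2.COLOR_BGR2HSV)
m=((hsv[...,0]>8)&(hsv[...,0]<25)&(hsv[...,1]>90)&(hsv[...,2]>100)).astype(np.uint8); m[:200]=0;m[275:]=0
n,l,s,ce=cv2.connectedComponentsWithStats(m)
for i in range(1,n):
    if s[i,4]<60: continue
    cs=cv2.findContours((l==i).astype(np.uint8),0,2)[0]
    r=cv2.minAreaRect(cs[0]); C=at(c,*r[0],.009)
    bp=[at(c,*q,.009)[:2] for q in cv2.boxPoints(r)]
    e=bp[1]-bp[0];f=bp[2]-bp[1]
    print(s[i],ce[i],at(c,*ce[i],.009),C,'sides',np.linalg.norm(e),np.degrees(np.arctan2(e[1],e[0])),np.linalg.norm(f))
for n,u,v,z in(('tin',368,243,.142),('tl',400,238,.12)): print(n,at(c,u,v,z))
E
```

```text
[182 219  33  33 830] [198.3783 234.9217] [0.4657 0.3468 0.009 ] [0.4656 0.3474 0.009 ] sides 0.08449930470473453 -8.00927446157291 0.08413530796378814
[ 232  225   58   34 1828] [260.6023 241.3922] [0.449  0.1655 0.009 ] [0.4491 0.1658 0.009 ] sides 0.1692194552499827 -87.41383333448158 0.09291175325317687
[306 228  22  22 379] [316.9551 238.124 ] [0.4606 0.0008 0.009 ] [0.4595 0.0022 0.009 ] sides 0.06166758513348279 -89.27292217479102 0.06151066979513241
[417 234  31  31 718] [432.0571 249.11  ] [ 0.4324 -0.3391  0.009 ] [ 0.4327 -0.3389  0.009 ] sides 0.08720948338904119 -26.38745349367896 0.08728684045722286
tin [ 0.456 -0.131  0.142]
tl [ 0.469  -0.2195  0.12  ]
```

View pics/crop1.png

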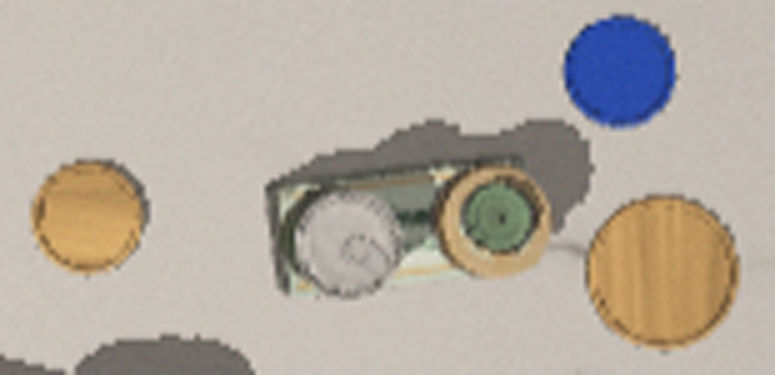

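The crop confirms that the wooden round at (317,238) is the small tray and the blue one is the decoy. The tin is at (369,243) and the tealight on the pot at (400,238). I'm moving in now, turning so the fingers close across the box.

{"fn": "servo_tool", "kwargs": {"steps": [0.5,-1,0,-0.83,-1,0.5,-1,0,-0.83,-1,0.5,-1,0,-0.83,-1,0.5,-1,0,-0.83,-1,0.5,-1,0,-0.83,-1,0.5,-1,0,-0.83,-1,0.5,-1,0,-0.83,-1,0.5,-1,0,-0.83,-1], "force": 40}}

```text
t: 1.1
ee_pos: [0.2832, 0.3623, 0.2312]
eef_rot: [0.0, 0.655, 0.756, -0.0]
contact_force: [0.8, -0.4, -0.0]
finger_gap: 0.998
gripper_force: 0.0
```

{"fn": "servo_tool", "kwargs": {"steps": [0.6,-1,0,0,-1,0.6,-1,0,0,-1,0.6,-1,0,0,-1,0.6,-1,0,0,-1,0.6,-1,0,0,-1,0.6,-1,0,0,-1,0.6,-1,0,0,-1,0.6,-1,0,0,-1]}}

```text
t: 2.1
ee_pos: [0.4273, 0.1224, 0.2312]
eef_rot: [-0.0, 0.653, 0.758, -0.0]
contact_force: [-0.0, 0.3, -0.5]
finger_gap: 0.999
gripper_force: 0.0
```

{"fn": "servo_tool", "kwargs": {"steps": [0.1,-1,0,0,-1,0.1,-1,0,0,-1,0.1,-1,0,0,-1,0.1,-1,0,0,-1,0.1,-1,0,0,-1,0,-1,0,0,-1,0,-0.8,0,0,-1,0,0,0,0,-1]}}

```text
t: 3.1
ee_pos: [0.4416, -0.0824, 0.2312]
eef_rot: [0.0, 0.654, 0.756, -0.0]
contact_force: [-0.3, 0.7, -0.6]
finger_gap: 1.0
gripper_force: 0.0
```

{"fn": "servo_tool", "kwargs": {"steps": [0.2,-1,0,0,-1,0.2,-1,0,0,-1,0.2,-1,0,0,-1,0.2,-0.6,0,0,-1,0,0,0,0,-1]}}

```text
t: 3.72
ee_pos: [0.4664, -0.1887, 0.2312]
eef_rot: [0.0, 0.653, 0.757, 0.0]
contact_force: [0.1, -0.0, 0.6]
finger_gap: 1.001
gripper_force: 0.0
```

```bash
python3 - <<'E'
from h import *
np.set_printoptions(precision=4,suppress=True)
im,c=snap('wrist','w1.png'); print(c['cx'],c['cy'],c['fov_y']); V=np.array(c['view']);print(-V[:3,:3].T@V[:3,3],V[:3,:3])
for p in((.456,-.133,.142),(.469,-.2195,.12)):print(proj(c,p))
E
```

```text
322.9011950211211 200.09988142028905 67.8331071309399
[ 0.4545 -0.1061  0.3739] [[ 0.9893  0.146  -0.0008]
 [ 0.1387 -0.938   0.3177]
 [ 0.0456 -0.3144 -0.9482]]
[320.0109 137.2982]
[320.7872 229.8485]
```

View pics/w1.png

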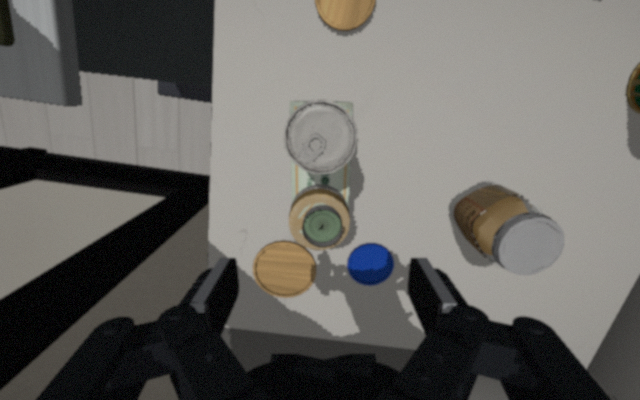

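The wrist view shows the tin top centre at (321,136) and the tealight centre at (323,226), both close to the predicted positions.

```bash
python3 - <<'E'
from h import *
np.set_printoptions(precision=4,suppress=True)
c=vision.get_calibration('wrist')
for p in((321,136,.142),(323,226.5,.12),(320,219,.105),(285,268,.009),(346,0,.009)):print(at(c,*p))
E
```

```text
[ 0.4561 -0.1306  0.142 ]
[ 0.4701 -0.2144  0.12  ]
[ 0.467  -0.2135  0.105 ]
[ 0.4338 -0.3326  0.009 ]
[ 0.4628 -0.0016  0.009 ]
```

{"fn": "servo_tool", "kwargs": {"steps": [0.1,-0.94,0,0,-1,0,0,0,0,-1,0,0,-1,0,-1,0,0,-1,0,-1,0,0,-1,0,-1,0,0,-0.6,0,-1,0,0,-0.47,0,-1,0,0,0,0,-1]}}

```text
t: 4.78
ee_pos: [0.4685, -0.2154, 0.1086]
eef_rot: [-0.001, 0.652, 0.758, -0.0]
contact_force: [0.4, 0.8, 0.2]
finger_gap: 0.999
gripper_force: 0.0
```

```bash
python3 - <<'E'
from h import *
im,c=snap('wrist','w2.png'); o=arm.get_obs();print(o['ee_pos']);print(proj(c,(.4695,-.217,.12)),proj(c,o['ee_pos']))
E
```

```text
[ 0.46897527 -0.21594172  0.10926474]
[323.94735021 276.65039301] [323.26750465 263.77043009]
```

View pics/w2.png

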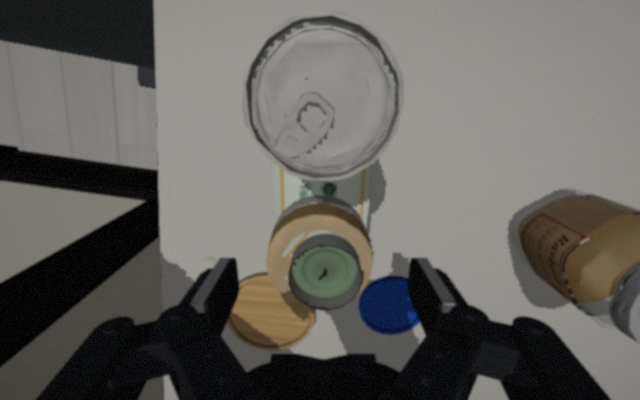

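The tealight is at (325,267), midway between the fingers at columns 235 and 412. Closing.

{"fn": "servo_tool", "kwargs": {"steps": [0,0.06,0,0,-0.5,0,0,0,0,0,0,0,0,0,1,0,0,0,0,1,0,0,0,0,1,0,0,0,0,1], "force": 30}}

```text
t: 5.58
ee_pos: [0.4693, -0.215, 0.1099]
eef_rot: [0.0, 0.653, 0.757, 0.0]
contact_force: [-0.8, 0.1, 5.5]
finger_gap: 0.42
gripper_force: 29.6
```

{"fn": "servo_tool", "kwargs": {"steps": [0,0,0.3,0,1,0,0,0.7,0,1,0,0,1,0,1,0,0,1,0,1,0,0.6,0,0,1,-0.05,1,0,0,1,-0.05,1,0,0,1,-0.05,1,0,0,1]}}

```text
t: 6.58
ee_pos: [0.4635, -0.1049, 0.1985]
eef_rot: [-0.001, 0.653, 0.758, -0.0]
contact_force: [0.2, 0.3, -0.6]
finger_gap: 0.42
gripper_force: 30.0
```

{"fn": "servo_tool", "kwargs": {"steps": [-0.05,1,0,0,1,-0.05,1,0,0,1,0,1,0,0,1,0,0.6,0,0,1,0,0,0,0,1]}}

```text
t: 7.2
ee_pos: [0.4606, 0.0032, 0.1986]
eef_rot: [-0.001, 0.651, 0.759, -0.0]
contact_force: [0.2, -0.3, -0.5]
finger_gap: 0.422
gripper_force: 30.0
```

```bash
python3 - <<'E'
from h import *
im,c=snap('wrist','w3.png'); o=arm.get_obs();print(o['ee_pos'],o['finger_gap'],o['gripper_force'])
for p in((.461,0,.009),(.434,-.336,.009)):print(proj(c,p))
E
```

```text
[0.46069859 0.00164411 0.19876616] 0.4238124564185719 30.017634113319218
[323.12402423 179.92346988]
[271.51171192 391.66094138]
```

View pics/w3.png

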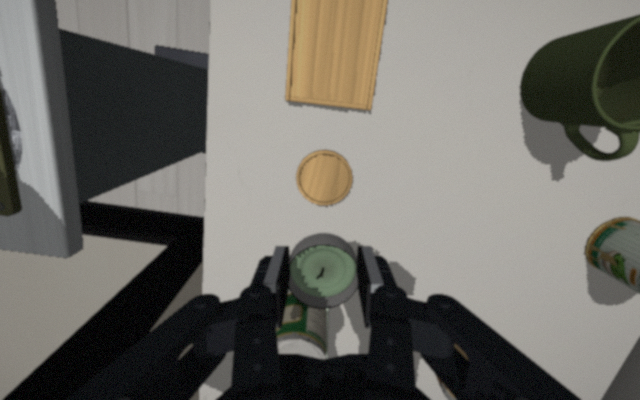

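The tealight is held level, and the small tray is at (324.5,178), against a predicted (323,180). Lowering.

{"fn": "servo_tool", "kwargs": {"steps": [0,0,-1,0,1,0,0,-1,0,1,0,0,-1,0,1,0,0,-1,0,1,0,0,-1,0,1,0,0,-0.6,0,1,0,0,-0.4,0,1,0,0,-0.2,0,1]}}

```text
t: 8.25
ee_pos: [0.4618, 0.0003, 0.0132]
eef_rot: [-0.001, 0.653, 0.757, -0.001]
contact_force: [-0.2, 0.2, 0.3]
finger_gap: 0.421
gripper_force: 30.0
```

{"fn": "servo_tool", "kwargs": {"steps": [0,0,-0.05,0,1,0,0,0,0,1,0,0,0,0,0,0,0,0,0,-0.5,0,0,0,0,-0.5,0,0,0.5,0,-0.5,0,0,1,0,-1,0,0,1,0,-1]}}

```text
t: 9.25
ee_pos: [0.4622, 0.001, 0.0891]
eef_rot: [-0.001, 0.653, 0.757, -0.001]
contact_force: [0.9, 0.1, -0.0]
finger_gap: 1.003
gripper_force: 0.0
```

{"fn": "servo_tool", "kwargs": {"steps": [0,0,1,0,-1,0,0,1,0,-1,0,-0.5,0.8,0,-1,0,-1,0,0,-1,0,-1,0,0,-1,0,-1,0,0,-1,0,0,0,0,-1]}}

```text
t: 10.12
ee_pos: [0.4619, -0.1067, 0.1724]
eef_rot: [0.0, 0.655, 0.756, -0.001]
contact_force: [0.0, -0.1, 1.5]
finger_gap: 1.001
gripper_force: 0.0
```

```bash
python3 - <<'E'
from h import *
im,c=snap('wrist','w4.png'); o=arm.get_obs();print(o['ee_pos'],o['finger_gap'],o['gripper_force'])
for p in((.461,0,.009),(.456,-.131,.142),(.469,-.215,.105)):print(proj(c,p))
im,c=snap('top','t4.png')
cv2.imwrite('pics/t4c.png',cv2.resize(im[195:270,300:455,::-1],None,fx=5,fy=5,interpolation=cv2.INTER_CUBIC))
E
```

```text
[ 0.46205443 -0.10480912  0.17225812] 1.0003494897599172 0.0
[338.19896835  75.4609704 ]
[308.88255251 269.18963877]
[313.41788568 331.21921952]
```

View pics/t4c.png

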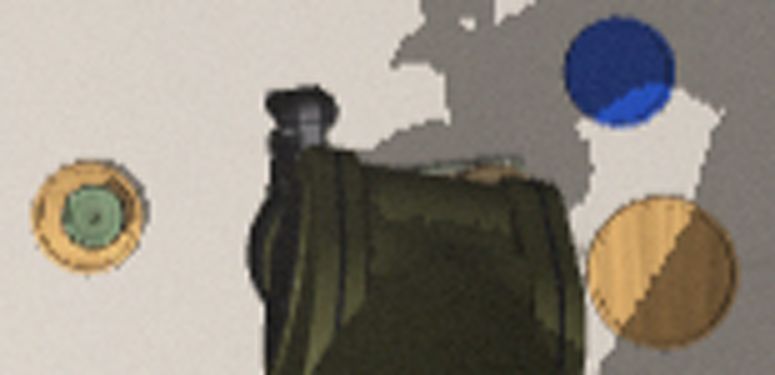

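The tealight sits flat inside the small tray, at crop (92,215). Next is the pot.

{"fn": "servo_tool", "kwargs": {"steps": [0.1,-1,0,0,-1,0.1,-1,0,0,-1,0,-1,0,0,-1,0,-0.65,0,0,-1,0,0,0,0,-1]}}

```text
t: 10.85
ee_pos: [0.4685, -0.2136, 0.1717]
eef_rot: [-0.001, 0.653, 0.757, -0.001]
contact_force: [-0.0, 0.0, 0.3]
finger_gap: 1.002
gripper_force: 0.0
```

{"fn": "servo_tool", "kwargs": {"steps": [0,0,-1,0,-1,0,0,-1,0,-1,0,0,-0.7,0,-1,0,0,-0.5,0,-1,0,0,0,0,-1]}}

```text
t: 11.48
ee_pos: [0.4682, -0.212, 0.0749]
eef_rot: [-0.002, 0.652, 0.758, -0.001]
contact_force: [-0.7, -0.2, 0.7]
finger_gap: 1.0
gripper_force: 0.0
```

```bash
python3 - <<'E'
from h import *
im,c=snap('wrist','w5.png'); o=arm.get_obs();print(o['ee_pos'],o['finger_gap'],o['gripper_force'])
for p in((.468,-.2145,.105),(.456,-.131,.142)):print(proj(c,p))
E
```

```text
[ 0.468631   -0.21257238  0.07559686] 0.9973673569241289 0.0
[321.01168994 301.31905721]
[320.97328951 106.88756464]
```

View pics/w5.png

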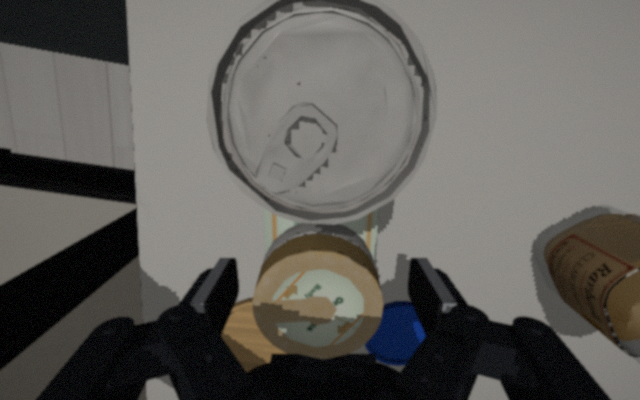

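The pot is at (318,295), between the fingers at columns 237 and 411, and clear of the tin. Closing.

{"fn": "servo_tool", "kwargs": {"steps": [-0.07,0,0,0,-0.6,0,0,0,0,0,0,0,0,0,1,0,0,0,0,1,0,0,0,0,1,0,0,0,0,1], "force": 40}}

```text
t: 12.28
ee_pos: [0.4664, -0.2136, 0.0766]
eef_rot: [-0.0, 0.653, 0.757, -0.0]
contact_force: [-1.3, -0.0, 5.6]
finger_gap: 0.705
gripper_force: 42.6
```

{"fn": "servo_tool", "kwargs": {"steps": [0,0,0.3,0,1,0,0,0.7,0,1,0,0,1,0,1,-0.2,-1,0.5,0,1,-0.3,-1,0,0,1,-0.3,-1,0,0,1,-0.3,-1,0,0,1,0,-0.1,0,0,1]}}

```text
t: 13.28
ee_pos: [0.4318, -0.3396, 0.1512]
eef_rot: [-0.0, 0.655, 0.756, -0.002]
contact_force: [-0.6, 0.0, -1.4]
finger_gap: 0.703
gripper_force: 43.4
```

{"fn": "servo_tool", "kwargs": {"steps": [0,0,0,0,1]}}

```text
t: 13.4
ee_pos: [0.4336, -0.336, 0.1508]
eef_rot: [-0.001, 0.653, 0.757, -0.0]
contact_force: [0.3, -0.0, 0.5]
finger_gap: 0.709
gripper_force: 43.4
```

```bash
python3 - <<'E'
from h import *
im,c=snap('wrist','w6.png'); o=arm.get_obs();print(o['ee_pos'],o['finger_gap'],o['gripper_force'])
for p in((.433,-.337,.009),(*o['ee_pos'][:2],o['ee_pos'][2]+.028)):print(proj(c,p))
E
```

```text
[ 0.43387618 -0.33529587  0.15074138] 0.7062893929730778 43.42585891485214
[322.36304279 189.74162853]
[323.26636782 292.52834816]
```

View pics/w6.png

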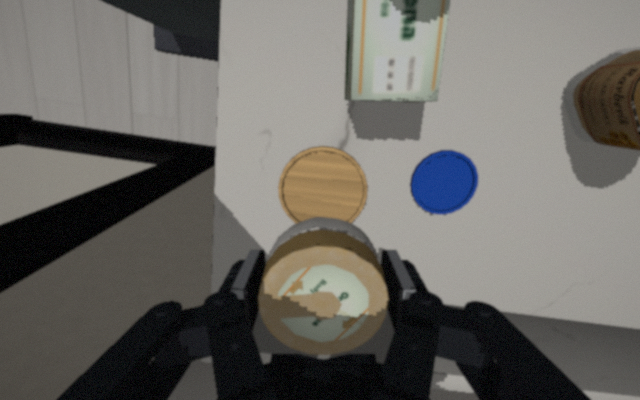

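The large tray is at (323,187), within 3 px of its prediction, so the tool is over it. Lowering and releasing.

{"fn": "servo_tool", "kwargs": {"steps": [0,0,-1,0,1,0,0,-1,0,1,0,0,-1,0,1,0,0,-0.8,0,1,0,0,-0.5,0,1,0,0,-0.25,0,1,0,0,-0.05,0,1,0,0,0,0,1]}}

```text
t: 14.45
ee_pos: [0.4338, -0.3367, 0.0131]
eef_rot: [-0.0, 0.653, 0.757, -0.001]
contact_force: [0.9, -0.8, -1.1]
finger_gap: 0.704
gripper_force: 43.4
```

{"fn": "servo_tool", "kwargs": {"steps": [0,0,0,0,-0.4,0,0,0,0,-1,0,0,0,0,-1,0,0,0.5,0,-1,0,0,1,0,-1,0,0,1,0,-1,0,0,1,0,-1,0,0,1,0,-1]}}

```text
t: 15.45
ee_pos: [0.4333, -0.3365, 0.1496]
eef_rot: [-0.0, 0.653, 0.757, -0.001]
contact_force: [0.2, 0.3, 0.3]
finger_gap: 0.999
gripper_force: 0.0
```

{"fn": "servo_tool", "kwargs": {"steps": [0,0,1,0,-1,0,0.5,0.8,0,-1,0.1,1,0,0,-1,0.1,1,0,0,-1,0.1,1,0,0,-1,0.1,1,0,0,-1,0.1,1,0,0,-1,0,0,0,0,-1]}}

```text
t: 16.45
ee_pos: [0.4487, -0.1688, 0.2024]
eef_rot: [-0.001, 0.651, 0.759, 0.0]
contact_force: [0.9, -0.1, 0.1]
finger_gap: 0.998
gripper_force: 0.0
```

```bash
python3 - <<'E'
from h import *
im,c=snap('wrist','w7.png'); o=arm.get_obs();print(o['t'],o['ee_pos'],o['finger_gap'],o['gripper_force'])
for p in((.456,-.13,.142),(.433,-.335,.04)):print(proj(c,p))
im2,c=snap('top','t7.png')
a=cv2.resize(im2[195:270,300:455,::-1],None,fx=3,fy=3,interpolation=cv2.INTER_CUBIC)
b=np.zeros((400+a.shape[0],640,3),np.uint8); b[:400]=im[...,::-1]; b[400:,:a.shape[1]]=a
cv2.imwrite('pics/c7.png',b[:600])
E
```

```text
16.5 [ 0.44851211 -0.17076555  0.20236074] 1.0017515083488027 0.0
[341.65658324 170.45079851]
[290.06774187 310.15372319]
```

View pics/c7.png

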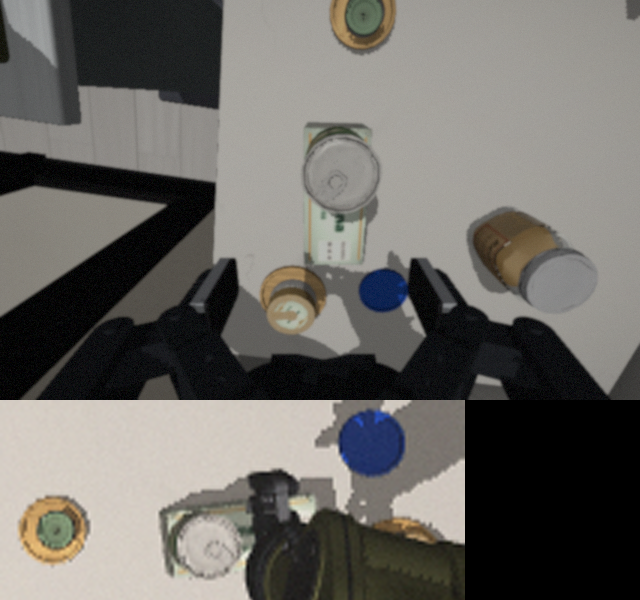

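The pot's lid is at (292,310), against (290,310) predicted for the tray centre. The tin is at (341,172). Now the tin.

{"fn": "servo_tool", "kwargs": {"steps": [0.15,0.7,0,0,-1,0.1,0.64,0,0,-1,0,0,0,0,-1,0,0,-1,0,-1,0,0,-1,0,-1,0,0,-1,0,-1,0,0,-0.57,0,-1,0,0,0,0,-1]}}

```text
t: 17.55
ee_pos: [0.4549, -0.133, 0.0936]
eef_rot: [-0.001, 0.654, 0.757, -0.002]
contact_force: [0.0, -0.5, 0.4]
finger_gap: 1.0
gripper_force: 0.0
```

{"fn": "servo_tool", "kwargs": {"steps": [0,0,0,0,-0.6,0,0,0,0,0,0,0,0,0,1,0,0,0,0,1,0,0,0,0,1,0,0,0,0,1], "force": 50}}

```text
t: 18.3
ee_pos: [0.4562, -0.132, 0.0955]
eef_rot: [0.0, 0.653, 0.757, -0.0]
contact_force: [-1.1, -1.4, 6.3]
finger_gap: 0.657
gripper_force: 52.5
```

{"fn": "servo_tool", "kwargs": {"steps": [0,0,0.3,0,1,0,0,0.7,0,1,0,0,1,0,1,0,0,1,0,1,0.1,0.6,0.3,0,1,0,1,0,0,1,0,1,0,0,1,0,1,0,0,1]}}

```text
t: 19.3
ee_pos: [0.4587, -0.0221, 0.194]
eef_rot: [-0.001, 0.653, 0.758, -0.0]
contact_force: [0.2, -0.3, -2.0]
finger_gap: 0.66
gripper_force: 53.5
```

{"fn": "servo_tool", "kwargs": {"steps": [0.1,1,0,0,1,0,1,0,0,1,0,1,0,0,1,0,1,0,0,1,0.1,1,0,0,1,0,1,0,0,1,0,1,0,0,1,0,1,0,0,1]}}

```text
t: 20.3
ee_pos: [0.4644, 0.2178, 0.1939]
eef_rot: [-0.001, 0.653, 0.758, -0.001]
contact_force: [0.3, -0.4, -1.0]
finger_gap: 0.655
gripper_force: 53.5
```

{"fn": "servo_tool", "kwargs": {"steps": [0,1,0,0,1,0,1,0,0,1,0,1,0,0,1,0,0.8,0,0,1,0,0.5,0,0,1,0,0,0,0,1,0,0,0,0,1]}}

```text
t: 21.18
ee_pos: [0.465, 0.3441, 0.1934]
eef_rot: [-0.0, 0.653, 0.757, -0.001]
contact_force: [0.4, -0.2, -1.6]
finger_gap: 0.662
gripper_force: 53.5
```

```bash
python3 - <<'E'
from h import *
im,c=snap('wrist','w8.png'); o=arm.get_obs();print(o['t'],o['ee_pos'],o['finger_gap'],o['gripper_force'])
for p in((.4655,.347,.009),):print(proj(c,p))
E
```

```text
21.225 [0.46510877 0.3439658  0.193457  ] 0.6595988514379187 53.52564990520477
[324.16766494 175.56248861]
```

View pics/w8.png

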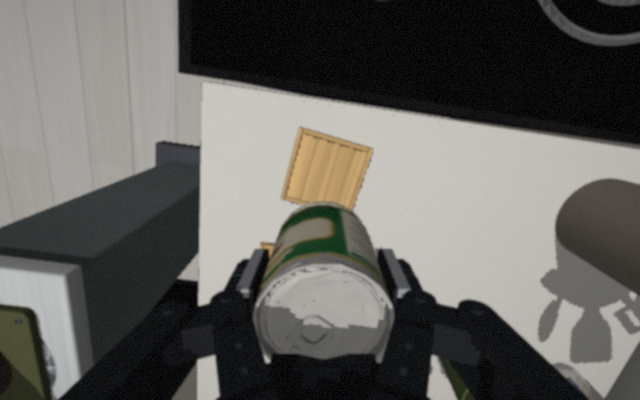

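The square tray's centre is at about (326,175), against (324,175.5) predicted. Lowering the tin.

{"fn": "servo_tool", "kwargs": {"steps": [0.05,0.08,-1,0,1,0,0,-1,0,1,0,0,-1,0,1,0,0,-1,0,1,0,0,-0.7,0,1,0,0,-0.4,0,1,0,0,-0.27,0,1,0,0,-0.05,0,1]}}

```text
t: 22.22
ee_pos: [0.4666, 0.3479, 0.0309]
eef_rot: [-0.001, 0.653, 0.757, -0.001]
contact_force: [0.2, -0.3, -1.0]
finger_gap: 0.66
gripper_force: 53.5
```

{"fn": "servo_tool", "kwargs": {"steps": [0,0,0,0,0,0,0,0,0,-1,0,0,0,0,-1,0,0,0.5,0,-1,0,0,1,0,-1,0,0,1,0,-1,0,0,1,0,-1,0,0,1,0,-1]}}

```text
t: 23.22
ee_pos: [0.4665, 0.3481, 0.1681]
eef_rot: [-0.001, 0.653, 0.757, -0.0]
contact_force: [0.0, 0.2, -0.5]
finger_gap: 0.999
gripper_force: 0.0
```

{"fn": "servo_tool", "kwargs": {"steps": [0,-0.5,0.7,0,-1,0,-1,0,0,-1,0,-1,0,0,-1,0,-1,0,0,-1,0,-1,0,0,-1,0,-1,0,0,-1,0,-1,0,0,-1,0,-1,0,0,-1]}}

```text
t: 24.22
ee_pos: [0.4666, 0.1221, 0.188]
eef_rot: [-0.0, 0.653, 0.757, 0.0]
contact_force: [0.3, -0.2, 0.1]
finger_gap: 0.997
gripper_force: 0.0
```

{"fn": "servo_tool", "kwargs": {"steps": [0,-1,0,0,-1,0,-1,0,0,-1,0,-1,0,0,-1,0,-1,0,0,-1,0,-1,0,0,-1,0,-1,0,0,-1,0,-0.5,0,0,-1,0,0,0,0,-1]}}

```text
t: 25.22
ee_pos: [0.4664, -0.0725, 0.1873]
eef_rot: [-0.0, 0.654, 0.757, -0.0]
contact_force: [0.2, -0.3, -0.9]
finger_gap: 1.002
gripper_force: 0.0
```

```bash
python3 - <<'E'
from h import *
im,c=snap('wrist','w9.png'); o=arm.get_obs();print(o['t'],o['ee_pos'],o['finger_gap'],o['gripper_force'])
for p in((.462,-.173,.07),(.468,-.211,.07),(.449,.166,.009)):print(proj(c,p))
im2,c=snap('top','t9.png')
a=cv2.resize(im2[205:270,170:460,::-1],None,fx=2.2,fy=2.2,interpolation=cv2.INTER_CUBIC)
b=np.zeros((400+a.shape[0],640,3),np.uint8); b[:400]=im[...,::-1]; b[400:,:a.shape[1]]=a
cv2.imwrite('pics/c9.png',b)
E
```

```text
25.275 [ 0.46654626 -0.07128902  0.18719021] 0.9974133187036542 0.0
[304.4638257  288.09982385]
[305.57370343 318.94643335]
[343.37551749 -90.21175521]
```

View pics/c9.png

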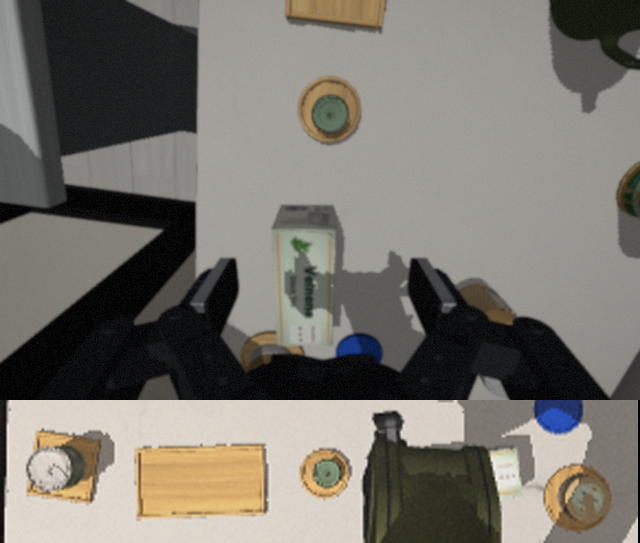

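The tin stands on the square tray, its top shifted by parallax at strip (53,468). The pot and tealight are in their trays. The box's top corners are at (272,229), (336,229), (333,345) and (277,345).

```bash
python3 - <<'E'
from h import *
np.set_printoptions(precision=4,suppress=True)
c=vision.get_calibration('wrist'); P=[at(c,u,v,.07)[:2] for u,v in((272,229),(336,229),(333,345),(277,345))]
print(np.array(P),np.mean(P,0)); a=(P[0]+P[1])/2;b=(P[2]+P[3])/2; d=a-b; print(np.linalg.norm(d),np.linalg.norm(P[0]-P[1]),np.degrees(np.arctan2(d[1],d[0]))-90)
o=arm.get_obs(); print(o['eef_rot'])
t=vision.get_calibration('top')
for n,p in(('tin',(.4655,.347,.077)),('pot',(.433,-.337,.04)),('tl',(.461,0.,.02))):print(n,proj(t,p),(proj(t,p)-[170,205])*2.2+[0,400])
E
```

```text
[[ 0.4233 -0.11  ]
 [ 0.4836 -0.1009]
 [ 0.5028 -0.2386]
 [ 0.4419 -0.2479]] [ 0.4629 -0.1744]
0.13912583608218387 0.06096620308417985 7.832687308487536
[-0.0009  0.6523  0.7579 -0.0002]
tin [191.1575 235.9986] [ 46.5466 468.1968]
pot [434.5699 249.7067] [582.0537 498.3548]
tl [317.2805 238.1653] [324.017  472.9637]
```

{"fn": "servo_tool", "kwargs": {"steps": [-0.1,-1,0,0,-1,0,-1,0,0,-1,0,-1,0,0,-1,0,-0.43,0,0,-1,0,0,0,0,-1]}}

```text
t: 25.95
ee_pos: [0.4635, -0.1742, 0.1868]
eef_rot: [-0.001, 0.653, 0.757, -0.0]
contact_force: [0.7, 0.7, -0.7]
finger_gap: 1.0
gripper_force: 0.0
```

```bash
python3 - <<'E'
from h import *
im,c=snap('wrist','w10.png'); o=arm.get_obs();print(o['t'],o['ee_pos'])
g=np.array(o['ee_pos']);print(proj(c,(g[0],g[1],.07)),proj(c,(.4629,-.1744,.07)))
E
```

```text
26.0 [ 0.46354919 -0.17328664  0.18673725]
[323.27954128 195.63584576] [322.40016452 196.68074364]
```

View pics/w10.png

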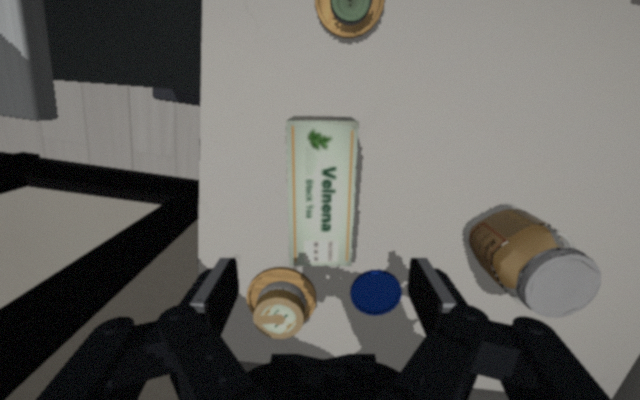

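The box's top spans (288,119) to (352,267), and its diagonals cross at about (322,196), under the tool. Descending and gripping.

{"fn": "servo_tool", "kwargs": {"steps": [0,0,-1,0,-1,0,0,-1,0,-1,0,0,-1,0,-1,0,0,-1,0,-1,0,0,-0.8,0,-1,0,0,-0.4,0,-1,0,0,0,0,-0.6,0,0,0,0,0]}}

```text
t: 27.0
ee_pos: [0.4637, -0.1744, 0.0316]
eef_rot: [-0.0, 0.653, 0.758, -0.0]
contact_force: [0.2, 0.2, -2.8]
finger_gap: 0.756
gripper_force: 56.0
```

{"fn": "servo_tool", "kwargs": {"steps": [0,0,0,0,1,0,0,0,0,1,0,0,0,0,1], "force": 60}}

```text
t: 27.38
ee_pos: [0.4637, -0.1749, 0.0313]
eef_rot: [-0.0, 0.653, 0.757, -0.0]
contact_force: [0.5, 0.3, 3.6]
finger_gap: 0.75
gripper_force: 69.0
```

```bash
python3 - <<'E'
from h import *
o=arm.get_obs();print(o['t'],o['ee_pos'],o['finger_gap'],o['gripper_force'],o['contact_force'])
E
```

```text
27.375 [ 0.46371771 -0.17492206  0.03127597] 0.7501145934550042 69.02299761772156 [0.5160088  0.2829991  3.62869239]
```

{"fn": "servo_tool", "kwargs": {"steps": [0,0,0.3,0,1,0,0,0.7,0,1,0,0,1,0,1,0,0,1,0,1,0,0.4,0.6,0,1,0,1,0,0,1,-0.1,1,0,0,1,-0.1,1,0,0,1]}}

```text
t: 28.38
ee_pos: [0.4568, -0.0708, 0.1389]
eef_rot: [-0.001, 0.653, 0.758, -0.001]
contact_force: [0.0, 0.6, -2.1]
finger_gap: 0.753
gripper_force: 68.5
```

{"fn": "servo_tool", "kwargs": {"steps": [-0.1,1,0,-0.2,1,-0.1,1,0,-0.2,1,-0.1,1,0,-0.2,1,0,1,0,0,1,0,1,0,0,1,0,1,0,0,1,0,1,0,0,1,0,0.6,0,0,1]}}

```text
t: 29.38
ee_pos: [0.4472, 0.158, 0.1387]
eef_rot: [-0.001, 0.69, 0.723, -0.001]
contact_force: [0.8, -0.5, -1.1]
finger_gap: 0.753
gripper_force: 68.4
```

{"fn": "servo_tool", "kwargs": {"steps": [0,0.36,0,0,1,0,0,0,0,1,0,0,0,0,1]}}

```text
t: 29.75
ee_pos: [0.4481, 0.1649, 0.1388]
eef_rot: [-0.001, 0.692, 0.722, -0.001]
contact_force: [0.5, -0.0, -3.1]
finger_gap: 0.757
gripper_force: 68.4
```

```bash
python3 - <<'E'
from h import *
im,c=snap('wrist','w11.png'); o=arm.get_obs();print(o['t'],o['ee_pos'],o['eef_rot'],o['finger_gap'],o['gripper_force'])
a=np.radians(92.6);l=np.array([np.cos(a),np.sin(a)]);w=np.array([l[1],-l[0]])
for s,t in((1,-1),(1,1),(-1,1),(-1,-1)):print(proj(c,(*(np.array([.449,.166])+s*.085*l+t*.0465*w),.009)))
print('tin',proj(c,(.4655,.347,.077)))
E
```

```text
29.8 [0.44821857 0.1648202  0.13881337] [-6.22796742e-04  6.92200947e-01  7.21703815e-01 -1.03172484e-03] 0.7541229363717621 68.42868089675903
[270.49350162  97.47912395]
[377.87828514  97.03712536]
[368.95093257 268.8159246 ]
[280.21328079 268.94127747]
tin [368.86783145 -87.90329694]
```

View pics/w11.png

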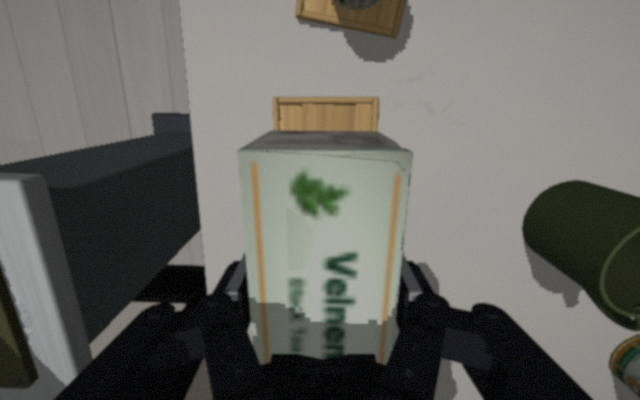

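The long tray's far corners are at (273,97) and (378,97), against (270,97) and (378,97) predicted. The box is parallel and centred. Lowering.

{"fn": "servo_tool", "kwargs": {"steps": [0.03,0.04,-1,0,1,0,0,-1,0,1,0,0,-0.7,0,1,0,0,-0.4,0,1,0,0,-0.25,0,1,0,0,-0.06,0,1,0,0,0,0,1]}}

```text
t: 30.68
ee_pos: [0.4496, 0.1673, 0.0369]
eef_rot: [-0.001, 0.692, 0.722, -0.0]
contact_force: [0.1, 1.1, -2.2]
finger_gap: 0.754
gripper_force: 68.6
```

```bash
python3 - <<'E'
from h import *
o=arm.get_obs();print(o['t'],o['ee_pos'],o['finger_gap'],o['gripper_force'],o['contact_force'])
E
```

```text
30.675 [0.44956469 0.16728112 0.03693577] 0.7540641333008518 68.58448147773743 [ 0.12461892  1.08399441 -2.20561456]
```

{"fn": "servo_tool", "kwargs": {"steps": [0,0,-0.03,0,1,0,0,0,0,0.3,0,0,0,0,-0.5,0,0,0,0,-1,0,0,0.3,0,-1,0,0,1,0,-1,0,0,1,0,-1,0,0,1,0,-1]}}

```text
t: 31.68
ee_pos: [0.4491, 0.1671, 0.136]
eef_rot: [-0.001, 0.692, 0.722, -0.001]
contact_force: [-0.0, 0.4, 0.1]
finger_gap: 0.995
gripper_force: 0.0
```

{"fn": "servo_tool", "kwargs": {"steps": [0,0,1,0,-1,0,0,1,0,-1,0,0,1,0,-1,0,0.5,1,0,-1,0,1,0,0,-1,0,1,0,0,-1,0,0,0,0,-1,0,0,0,0,-1]}}

```text
t: 32.67
ee_pos: [0.4489, 0.2412, 0.2547]
eef_rot: [-0.001, 0.692, 0.722, -0.001]
contact_force: [0.3, 0.0, 0.2]
finger_gap: 0.999
gripper_force: 0.0
```

```bash
python3 - <<'E'
from h import *
im,c=snap('wrist','w12.png'); o=arm.get_obs();print(o['t'],o['ee_pos'])
print('tin top/base',proj(c,(.4655,.347,.077)),proj(c,(.4655,.347,.005)),'box top',proj(c,(.449,.166,.075)))
im2,d=snap('side','s12.png')
b=np.vstack([im[:,120:520],im2[130:400,230:450].repeat(1,0)[:200,:].copy() if 0 else cv2.resize(im2[150:380,230:440],(400,200*0+438))[:200]])
e=cv2.resize(im2[150:380,280:430],(391,600)); f=np.zeros((600,400,3),np.uint8); f[:400]=im[:,120:520]
cv2.imwrite('pics/c12.png',np.hstack([f,e])[...,::-1])
E
```

```text
32.725 [0.44910863 0.24077704 0.25472517]
tin top/base [344.58857039  77.49539995] [340.74531104  81.72838716] box top [320.8416127  239.95131072]
```

View pics/c12.png

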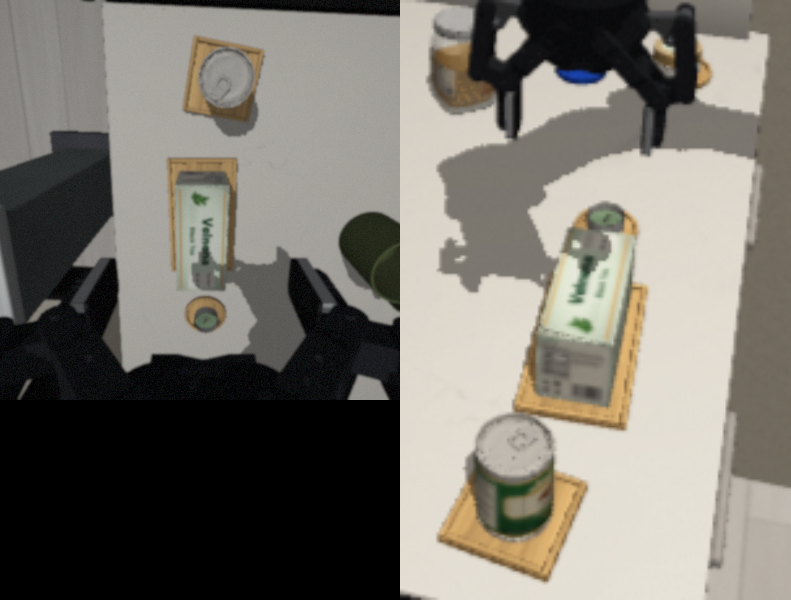

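The tin is centred on the square tray, with its top at full-image (347,78) against (345,77.5) predicted. The box lies lengthwise inside the long tray's lip, and the tealight and pot are in place. Handing in.

```bash
python3 -c "
from plant import arm
print(arm.sign_off())"
```

```text
the job is handed in; nothing more can be done
None
```

I took the pile apart in the order asked: tealight, pot, tin and tea box each stand upright and flat in their own tray. The mug, tall jar and blue look-alike weren't touched, and I handed the job in at about 33 s.

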